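# Park the cleaned microscope objectives on their carrier in order of length

## Task

The microscope's four objectives have been cleaned and stand on the grey mat: park them on the four pads of the blue carrier tray in order of length, the shortest on the pad next to the tray's handle and the longest at the far end, each upright with its foot centred on its pad, and let go. Set them down without dropping or tipping any, and leave the red-capped jar and the white dropper bottle where they stand.

Things in the scene. Friction and masses are not known exactly. Their poses are not given: they have to be found in the camera images.
- objective_red: shortest of four loose microscope objectives: metal, red ring round its shoulder, lens end up, 34 mm tall: thread foot 25 mm diameter, 5 mm high; barrel 30 mm diameter up to 24 mm (grip here); then 22 mm nose. About 70 g. Starts on a grey mat 2 mm thick, 70 mm or more from the others. Origin: centre of its foot's underside; z up its axis.
- objective_yellow: second shortest of four loose microscope objectives: metal, yellow ring round its shoulder, lens end up, 43 mm tall: thread foot 25 mm diameter, 5 mm high; barrel 30 mm diameter up to 29 mm (grip here); then 22 mm nose. About 90 g. Starts on a grey mat 2 mm thick, 70 mm or more from the others. Origin: centre of its foot's underside; z up its axis.
- objective_green: second longest of four loose microscope objectives: metal, green ring round its shoulder, lens end up, 52 mm tall: thread foot 25 mm diameter, 5 mm high; barrel 30 mm diameter up to 34 mm (grip here); then 22 mm nose. About 120 g. Starts on a grey mat 2 mm thick, 70 mm or more from the others. Origin: centre of its foot's underside; z up its axis.
- objective_blue: longest of four loose microscope objectives: metal, blue ring round its shoulder, lens end up, 61 mm tall: thread foot 25 mm diameter, 5 mm high; barrel 30 mm diameter up to 40 mm (grip here); then 22 mm nose. About 150 g. Starts on a grey mat 2 mm thick, 70 mm or more from the others. Origin: centre of its foot's underside; z up its axis.
- pad_1: pad next to the tray's handle: one of 4 flat dark rubber discs, 44 mm diameter, 3 mm thick, 55 mm apart in a row on a fixed blue tray (226 x 66 mm, 10 mm thick, rim 13 mm high) that may point any way; its handle, a low loop with a black bar, sticks out 45 mm at one end. Origin: centre of the disc's underside, 10 mm above the bench; z up, y along the row to the handle.
- pad_2: pad second from the handle: one of 4 flat dark rubber discs, 44 mm diameter, 3 mm thick, 55 mm apart in a row on a fixed blue tray (226 x 66 mm, 10 mm thick, rim 13 mm high) that may point any way; its handle, a low loop with a black bar, sticks out 45 mm at one end. Origin: centre of the disc's underside, 10 mm above the bench; z up, y along the row to the handle.
- pad_3: pad third from the handle: one of 4 flat dark rubber discs, 44 mm diameter, 3 mm thick, 55 mm apart in a row on a fixed blue tray (226 x 66 mm, 10 mm thick, rim 13 mm high) that may point any way; its handle, a low loop with a black bar, sticks out 45 mm at one end. Origin: centre of the disc's underside, 10 mm above the bench; z up, y along the row to the handle.
- pad_4: pad farthest from the handle: one of 4 flat dark rubber discs, 44 mm diameter, 3 mm thick, 55 mm apart in a row on a fixed blue tray (226 x 66 mm, 10 mm thick, rim 13 mm high) that may point any way; its handle, a low loop with a black bar, sticks out 45 mm at one end. Origin: centre of the disc's underside, 10 mm above the bench; z up, y along the row to the handle.
- jar: bystander: amber jar with a red cap, 52 mm diameter, 85 mm tall, loose, standing on the bench near the work. Origin: centre of its underside.
- dropper: bystander: small white plastic dropper bottle, 28 mm diameter, 62 mm tall, loose, light (30 g), standing on the bench near the work. Origin: centre of its underside.
Things that resemble listed ones, but are neither listed nor needed, are in the scene too. What is shaped like the objective_green but orange is not meant.

How it is judged:
At the end, for the whole second after the job is handed in: The objectives stand at rest, upright within 0.1 rad, one on each pad, foot resting on the pad and centred within 10 mm: red (shortest) on the pad by the handle, then yellow, green, and blue (longest) on the pad farthest from the handle (horizontal distance between objective_red and pad_1 below 0.01 m and z of objective_red in the frame of pad_1 between 0 and 0.007 m and angle between each of objective_red, objective_yellow, objective_green, objective_blue's own z axis and vertical below 0.1 rad and linear speed of each of objective_red, objective_yellow, objective_green, objective_blue below 0.02 m/s and angular speed of each of objective_red, objective_yellow, objective_green, objective_blue below 0.3 rad/s and horizontal distance between objective_yellow and pad_2 below 0.01 m and z of objective_yellow in the frame of pad_2 between 0 and 0.007 m and horizontal distance between objective_green and pad_3 below 0.01 m and z of objective_green in the frame of pad_3 between 0 and 0.007 m and horizontal distance between objective_blue and pad_4 below 0.01 m and z of objective_blue in the frame of pad_4 between 0 and 0.007 m); the robot touches nothing.
It fails at once if the jar is shifted more than 15 mm or tipped (distance of jar from where it was at the start of the episode above 0.015 m or angle between jar's own z axis and vertical above 0.3 rad).
It fails at once if the dropper is shifted more than 15 mm or tipped (distance of dropper from where it was at the start of the episode above 0.015 m or angle between dropper's own z axis and vertical above 0.3 rad).
It fails at once if an objective is tipped over (leans more than 40 degrees) (angle between any of objective_red, objective_yellow, objective_green, objective_blue's own z axis and vertical above 0.7 rad).
It fails at once if an objective is dropped (falls freely at more than 0.5 m/s, about 13 mm of fall) ((linear speed of objective_red above 0.5 m/s and contact force between the fingers and objective_red below 0.05 N) or (linear speed of objective_yellow above 0.5 m/s and contact force between the fingers and objective_yellow below 0.05 N) or (linear speed of objective_green above 0.5 m/s and contact force between the fingers and objective_green below 0.05 N) or (linear speed of objective_blue above 0.5 m/s and contact force between the fingers and objective_blue below 0.05 N)).
It also fails if it takes over 106 s, if anything falls off the work surface, if the arm or the gripper's body presses on something with over 40 N, if the wrist force passes 120 N, or if a joint passes its speed limit or range.

## Robot

A 6-joint arm with a two-finger parallel gripper is mounted at the origin on the work surface. World frame = base frame: x ahead of the robot, y to its left, z up, the work surface at z = 0. Lengths are in m, angles in rad, forces in N, time in s.
With the tool pointing down it reaches from about 0.375 to 0.9 m from the base axis. Payload 3.1 kg.
Tool frame: the origin (TCP) lies at the centre of the arm's flange, where the gripper is bolted on; the fingertips stand robot.tip_extent ahead of it and the grasp point (between the pads) lies 164 mm ahead of it (robot.tip_extent is the distance from the TCP to the fingertips, in m); z points along the fingers, y is the line along which they close (so a half turn about z gives the same grasp; the last joint's range is limited). The gripper opens to 87 mm and grips with 3 to 60 N. Pads are 19 mm wide; open, the fingers measure 117 mm over their backs; the gripper's body (75 mm by 190 mm) begins 51 mm behind the grasp point.
Start: joints at [1.143, 0.527, 1.433, -0, 1.181, -0.178], TCP at [0.154, 0.606, 0.405] pointing down, gripper open.
Joint ranges: [-3.08, 3.08], [-0.75, 2.2], [0.22, 2.44], [-1.43, 4.57], [0, 2.65], [-2.85, 2.85]. Speed limits (rad/s): [2.79, 2.79, 3.14, 3.14, 3.14, 3.14].

## Interface

Orientations are given as a unit quaternion [x, y, z, w].
In Python, from rig import get_obs, camera, hand_in, cut_out, robot gives the robot as it stands.
- The arm moves only by the tool step_arm, never from a script. Its argument "rows" is a list of rows, each a list of 6 numbers: the shift along the world's x, y, z in m, then the turn, a rotation vector about the world's x, y, z in degrees. A call has 1 to 12 rows; each row shifts and turns the commanded pose from where the row before left it; what a row does not reach is not made up. A row lasts 1/8 s, in which the tool goes at most 62.5 mm and 10.7 degrees, less where a joint would pass 70% of its speed; a pose out of reach is approached as far as the arm can. A call is refused whole if a number of a shift passes 0.0625 or a number of a turn 10.7, either way. A call with a gripper value outside its range is refused whole. "jaw" is the finger opening in m, from 0 to 0.087, set as the call begins (left out, the last holds). The fingers move at their own pace and stop on an object; "squeeze" is the grip in N (left out, the last holds). Time passes only in rows, so rows that do not move let the fingers close. It gives the time, the measured TCP pose, the force, the opening and the grip force at its end, in the units of the state.
- get_obs(): the state, without advancing time (a new reading comes with each control period).
- camera(name): name is "scene" or "side" or "wrist"; returns a dict with "pixels" (480x640x3 uint8, blue, green, red), "depth" (480x640 float32, m along the optical axis (not along the pixel's ray), 0 where there is no reading), "fov_y" (degrees; the focal length in pixels is half the picture's height over the tangent of half this angle, whatever the lens; pixels are square), "cx", "cy" (the principal point, pixels), "extrinsics" (4x4, takes a point from camera to world coordinates); the wrist camera has in their place "mount" (4x4, takes a point from camera to tool coordinates, whose origin is the TCP and whose axes are the flange's). Camera axes: x right, y up, looking along -z (the intrinsics and any distortion apply to the point x, -y, -z); pixel columns grow to the right and rows downward; lengths in m; the calibration is good to about 2 mm. A picture is of the moment at which its call begins: read the wrist's pose just before it.
- hand_in(): hands the job in; it is judged then, once.
Trained networks look in the newest picture that a camera, given by its name, has taken for a name from the list of things; names that differ only in an ending like _2 or _b are one class to them, and where a whole thing is asked for, a point or a joint stands for the part that bears it (a point fixed in the world has none). Each returns a list of dicts, best first, with "confidence" (0 to 1); they miss things now and then, are a little off and sometimes report something else, mostly with a low value. They report only what shows in the picture. A call takes as long as a camera call. They do not tell look-alikes from the thing itself.
- cut_out(label, camera): "region" (480x640 bool, what is visible of it) and "extent" ([centre column, centre row, width, height] in pixels, round what is visible of it).
The state is a dict: "time": time; "q": joint angles; "joint_velocities": joint speeds; "joint_torque": joint torques, N m; "position": TCP position; "tool_rot": TCP orientation; "ft_force": force on the tool from outside, world axes, zero at the start; "moment": the same for the moment, N m; "grip_width": finger opening in m; "grip_force": force on a finger pad.
Only numpy, scipy, OpenCV 4.12 (cv2) and the standard library are available. Lean on these libraries where they do the work, as an engineer would, in place of code of your own. Each camera call takes 0.05 s, during which the arm holds its last target. There are 200 camera calls.

## Working session

There is one attempt and no reset: what is moved stays moved. The work goes in short steps, Python scripts to look and compute and a tool call to move; the robot and the scene stay as the last step left them, time stands still between calls to the robot, and variables do not carry over. Pictures are saved under pics/ and viewed, at most 14 in all, crops included, and the job is handed in when it is done.

Besides the shell and the picture viewer there is one more tool, called after "Request:" as name(argument=value, ...) on one line, values as JSON. step_arm: Moves the arm, as the interface text tells. Its arguments: {"type":"object","properties":{"rows":{"type":"array"},"jaw":{"type":"number"},"squeeze":{"type":"number"}},"required":["rows"]}

```bash
mkdir -p pics; cat > h.py <<'E'
import numpy as np, cv2
from rig import get_obs, camera, hand_in, cut_out, robot
from scipy.spatial.transform import Rotation as R
def world(c, T=None):
    T = c["extrinsics"] if T is None else T
    f=240/np.tan(np.radians(c["fov_y"])/2); v,u=np.mgrid[:480,:640]; d=c["depth"]
    P=np.stack([(u-c["cx"])*d/f,-(v-c["cy"])*d/f,-d],-1)
    W=P@T[:3,:3].T+T[:3,3]; W[d==0]=np.nan
    return W
E
python3 - <<'E'
from h import *
print(robot.tip_extent, get_obs())
for n in ("scene","side"):
    c=camera(n); cv2.imwrite(f"pics/{n}0.png",c["pixels"]); W=world(c)
    print(n,[k for k in c if k not in("pixels","depth")],c["fov_y"],c["extrinsics"][:3,3])
    for l in ["objective_red","objective_yellow","objective_green","objective_blue","pad_1","jar","dropper"]:
        for r in cut_out(l,n):
            w=W[r["region"]]; print(l,round(r["confidence"],2),np.round(r["extent"]),np.round(np.nanmedian(w,0),3),np.round(np.nanmax(w[:,2]),3))
E
```

```text
0.1822 {'time': 0.0, 'q': array([ 1.14348684e+00,  5.28447448e-01,  1.43392414e+00,  1.45303860e-06,
        1.18138058e+00, -1.78499493e-01]), 'joint_velocities': array([ 0.00137833, -0.0008296 ,  0.00052086,  0.00115666, -0.00122007,
       -0.00137635]), 'joint_torque': array([ 1.34028818e-05, -4.40042746e+01, -1.76590151e+01,  6.33536372e-02,
        5.83273871e-02, -1.83870620e-04]), 'position': array([0.15372908, 0.60543483, 0.40377576]), 'tool_rot': array([ 1.24084552e-01,  9.92271061e-01, -1.03040028e-03, -3.22726151e-04]), 'ft_force': array([ 0.39414042, -0.95523916,  0.23755747]), 'moment': array([-0.00680734,  0.00226288,  0.00150722]), 'grip_force': 0.0, 'grip_width': 0.08696384536642676}
scene ['fov_y', 'cx', 'cy', 'extrinsics'] 48.937113372031675 [ 1.04714865 -0.17938363  0.63878893]
objective_red 0.66 [166. 262.  20.  22.] [ 0.53  -0.23   0.028] 0.038
objective_red 0.63 [293. 165.  31.  53.] [0.413 0.003 0.058] 0.089
objective_yellow 0.56 [166. 310.  30.  31.] [ 0.617 -0.24   0.032] 0.047
objective_green 0.88 [218. 368.  27.  36.] [ 0.727 -0.192  0.036] 0.055
objective
[... 737 characters left out ...]
ive_green 0.81 [434. 298.  21.  36.] [ 0.713 -0.201  0.031] 0.054
objective_green 0.56 [364. 288.  19.  32.] [ 0.603 -0.154  0.034] 0.057
objective_green 0.26 [235. 246.  26.  50.] [ 0.395 -0.012  0.054] 0.087
objective_blue 0.85 [319. 286.  23.  37.] [ 0.526 -0.144  0.038] 0.066
pad_1 0.67 [297. 200.  14.  10.] [0.556 0.264 0.014] 0.016
pad_1 0.67 [310. 220.  21.  11.] [0.561 0.156 0.014] 0.017
pad_1 0.59 [312. 230.  14.   5.] [0.562 0.1   0.014] 0.016
pad_1 0.56 [302. 209.  19.  10.] [0.557 0.209 0.014] 0.016
jar 0.76 [237. 246.  34.  55.] [ 0.395 -0.011  0.053] 0.087
jar 0.24 [380. 324.  18.  29.] [ 0.604 -0.251  0.03 ] 0.047
dropper 0.76 [398. 242.  14.  30.] [ 0.715 -0.007  0.026] 0.063
```

```bash
python3 - <<'E'
import cv2
a=cv2.imread("pics/scene0.png"); cv2.imwrite("pics/scene_crop.png",cv2.resize(a[120:420,130:530],(800,600)))
E
```

```text
(no output)
```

View pics/scene_crop.png

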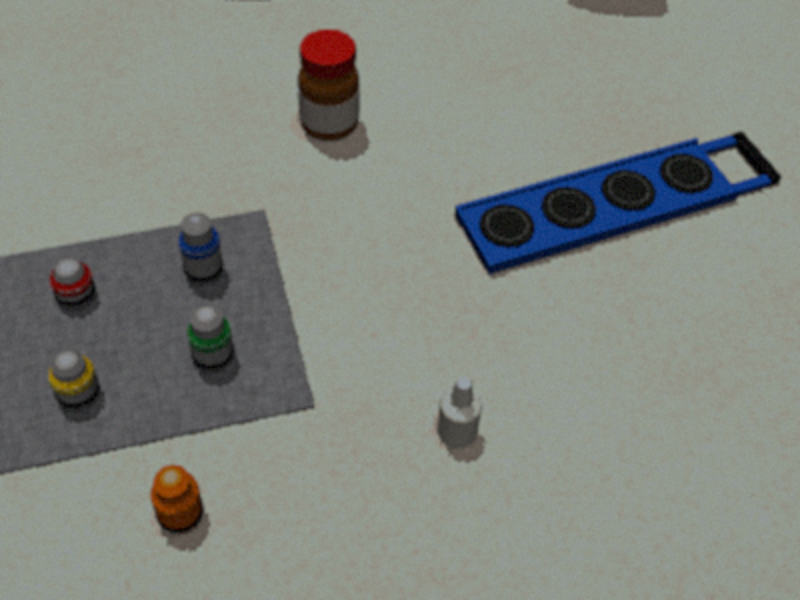

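View pics/side0.png

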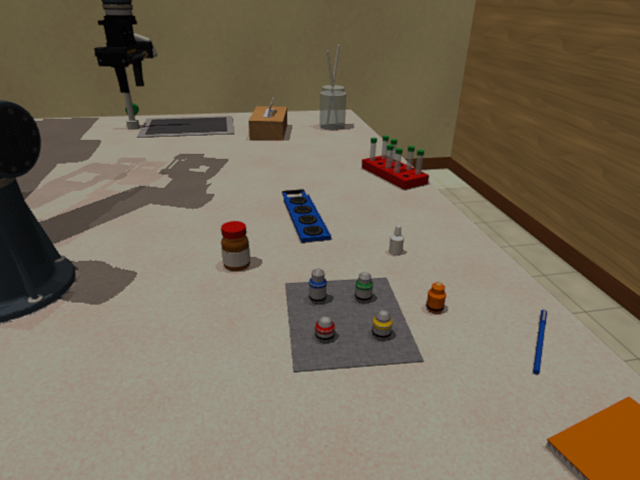

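Candidates (scene pixels): red (166,262), yellow (166,310), green (234,289), blue (232,246). The orange look-alike is at (218,368), off the mat, so it's excluded. The handle is at (510,198), which makes pad_1 the one at (472,206). I'll move over the tray first and use the wrist camera.

Request:
step_arm(rows=[[0.04, -0.045, 0, 0, 0, -8.4], [0.04, -0.045, 0, 0, 0, -8.4], [0.04, -0.045, 0, 0, 0, -8.4], [0.04, -0.045, 0, 0, 0, -8.4], [0.04, -0.045, 0, 0, 0, -8.4], [0.04, -0.045, 0, 0, 0, -8.4], [0.04, -0.045, 0, 0, 0, -8.4], [0.04, -0.045, 0, 0, 0, -8.4], [0.04, -0.045, 0, 0, 0, -8.4], [0, 0, 0, 0, 0, 0], [0, 0, 0, 0, 0, 0]], jaw=0.06, squeeze=20)

```text
time: 2.17
position: [0.5136, 0.2005, 0.4045]
tool_rot: [0.706, 0.708, -0.0, -0.001]
ft_force: [-0.7, -0.0, 0.1]
grip_width: 0.0601
grip_force: 0.0
```

```bash
cat >> h.py <<'E'
def tcp(o):
    T=np.eye(4); T[:3,:3]=R.from_quat(o["tool_rot"]).as_matrix(); T[:3,3]=o["position"]; return T
def look(name, labels, pic=None):
    o=get_obs(); c=camera(name)
    T=tcp(o)@c["mount"] if name=="wrist" else c["extrinsics"]
    W=world(c,T)
    if pic: cv2.imwrite("pics/"+pic,c["pixels"])
    print(name,"t",o["time"],"cam",np.round(T[:3,3],3),"tcp",np.round(o["position"],4))
    for l in labels:
        for r in cut_out(l,name):
            w=W[r["region"]]; w=w[~np.isnan(w[:,2])]
            if len(w)<20: continue
            zt=np.percentile(w[:,2],97); top=w[w[:,2]>zt-.004]
            (cx,cy),rad=cv2.minEnclosingCircle(np.float32(top[:,:2]))
            print(l,round(r["confidence"],2),np.round(r["extent"]),"med",np.round(np.median(w,0),4),"top",np.round(top.mean(0),4),"circ",np.round([cx,cy,rad],4))
    return o,c,W
E
python3 - <<'E'
from h import *
o,c,W=look("wrist",["pad_1"],"w1.png"); print(np.round(c["mount"],3),c["fov_y"])
O=["objective_red","objective_yellow","objective_green","objective_blue"]
look("scene",O+["pad_1"]); look("side",O)
E
```

```text
wrist t 2.175 cam [0.512 0.274 0.384] tcp [0.5136 0.2005 0.4045]
pad_1 0.96 [369. 258.  36.  40.] med [0.5596 0.1583 0.0124] top [0.5595 0.1582 0.0124] circ [0.5595 0.1577 0.0218]
pad_1 0.96 [369. 305.  32.  30.] med [0.5617 0.105  0.0124] top [0.5617 0.1047 0.0125] circ [0.5623 0.1032 0.0218]
pad_1 0.83 [370. 157.  37.  43.] med [0.5556 0.2678 0.0124] top [0.5555 0.2674 0.0124] circ [0.5557 0.2675 0.0216]
pad_1 0.81 [370. 210.  39.  38.] med [0.5578 0.2128 0.0124] top [0.5576 0.2129 0.0124] circ [0.5579 0.2123 0.0222]
[[-0.     0.963  0.27   0.074]
 [ 1.     0.    -0.001 -0.001]
 [-0.001  0.27  -0.963  0.021]
 [ 0.     0.     0.     1.   ]] 69.32175165488117
scene t 2.275 cam [ 1.047 -0.179  0.639] tcp [0.5129 0.2016 0.4046]
objective_red 0.91 [164. 263.  23.  28.] med [ 0.5297 -0.2295  0.0271] top [ 0.5225 -0.2301  0.0358] circ [ 0.5221 -0.2304  0.0104]
objective_yellow 0.97 [166. 310.  25.  32.] med [ 0.6169 -0.2402  0.0322] top [ 0.6105 -0.2407  0.0445] circ [ 0.6105 -0.2409  0.0103]
objective_green 0.87 [218. 371.  26.  34.] med [ 0.7278 -0.1918  0.0369] top [ 0.7206 -0.1923  0.
[... 828 characters left out ...]
.472] tcp [0.5134 0.2015 0.4049]
objective_red 0.89 [327. 332.  15.  25.] med [ 0.5188 -0.2399  0.0254] top [ 0.5199 -0.2338  0.0365] circ [ 0.5197 -0.2324  0.0094]
objective_yellow 0.84 [380. 326.  18.  26.] med [ 0.6043 -0.2508  0.0315] top [ 0.6068 -0.2439  0.045 ] circ [ 0.6065 -0.2432  0.0108]
objective_green 0.79 [365. 288.  19.  33.] med [ 0.6028 -0.1538  0.0335] top [ 0.6051 -0.1476  0.0535] circ [ 0.6058 -0.1467  0.0105]
objective_green 0.59 [435. 298.  22.  33.] med [ 0.7137 -0.2016  0.0321] top [ 0.7168 -0.1957  0.0515] circ [ 0.7178 -0.1947  0.0101]
objective_blue 0.73 [317. 287.  17.  37.] med [ 0.5253 -0.1436  0.0381] top [ 0.5268 -0.1373  0.0627] circ [ 0.5271 -0.1359  0.01  ]
```

View pics/w1.png

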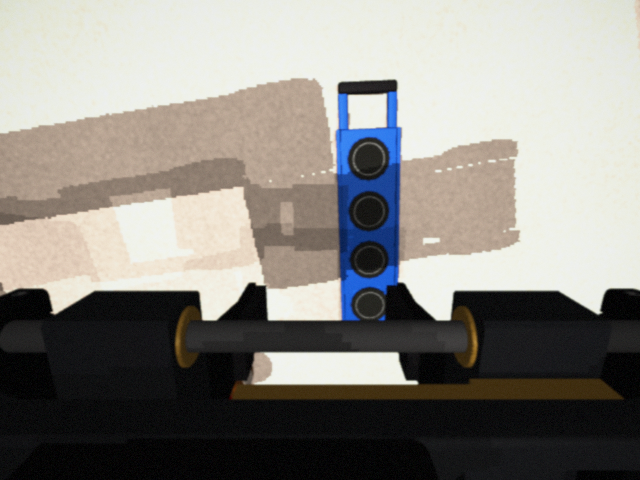

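The wrist view shows the pads in a column at (370,157), (370,210), (369,258) and (369,305). The handle is at (368,87), on the +y side, so pad_1 is at y≈0.267. Next, over the mat.

Request:
step_arm(rows=[[0.006, -0.05, 0, 0, 0, 0], [0.006, -0.05, 0, 0, 0, 0], [0.006, -0.05, 0, 0, 0, 0], [0.006, -0.05, 0, 0, 0, 0], [0.006, -0.05, 0, 0, 0, 0], [0.006, -0.05, 0, 0, 0, 0], [0.006, -0.05, 0, 0, 0, 0], [0.008, -0.05, 0, 0, 0, 0], [0, 0, 0, 0, 0, 0], [0, 0, 0, 0, 0, 0]])

```text
time: 4.08
position: [0.5635, -0.1991, 0.4044]
tool_rot: [0.706, 0.708, 0.0, -0.001]
ft_force: [-0.4, -0.2, 0.4]
grip_width: 0.0602
grip_force: 0.0
```

```bash
python3 - <<'E'
from h import *
look("wrist",["objective_red","objective_yellow","objective_green","objective_blue"],"w2.png")
E
```

```text
wrist t 4.075 cam [ 0.562 -0.125  0.384] tcp [ 0.5635 -0.1991  0.4044]
objective_red 0.91 [287. 252.  27.  36.] med [ 0.5212 -0.2265  0.0293] top [ 0.5199 -0.2299  0.0349] circ [ 0.5199 -0.2302  0.0104]
objective_yellow 0.75 [137.  20.  82.  38.] med [ 0.4063 -0.0137  0.0422] top [ 0.3966 -0.015   0.0769] circ [ 0.396  -0.0132  0.0108]
objective_yellow 0.67 [368. 262.  32.  34.] med [ 0.6053 -0.2359  0.0341] top [ 0.6067 -0.2407  0.0437] circ [ 0.6063 -0.2416  0.0104]
objective_green 0.83 [474. 218.  43.  36.] med [ 0.7109 -0.1896  0.0368] top [ 0.7168 -0.1922  0.0504] circ [ 0.7176 -0.1924  0.0106]
objective_green 0.68 [370. 173.  34.  33.] med [ 0.6032 -0.1441  0.0488] top [ 0.6053 -0.1448  0.0524] circ [ 0.6057 -0.1452  0.0102]
objective_blue 0.88 [289. 161.  32.  30.] med [ 0.5294 -0.1333  0.0582] top [ 0.5272 -0.134   0.0611] circ [ 0.5267 -0.1338  0.0109]
```

View pics/w2.png

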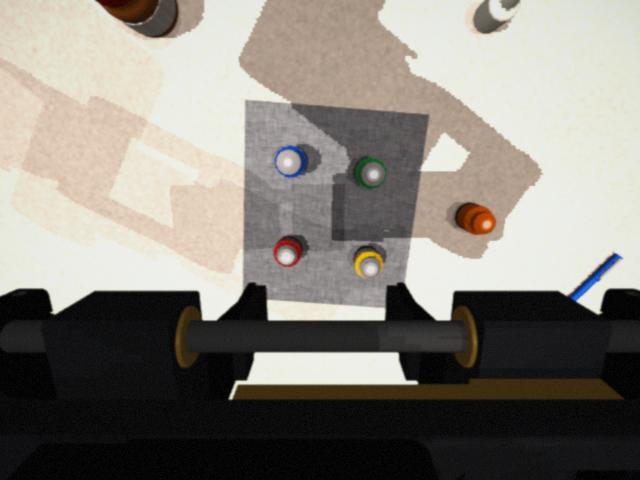

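The mat holds blue (289,161), green (370,173), red (287,252) and yellow (368,262). Orange (474,218) is off the mat. All positions agree with the fixed cameras. Blue goes first.

Request:
step_arm(rows=[[-0.0185, 0.0325, 0, 0, 0, 0], [-0.0185, 0.0325, 0, 0, 0, 0], [0, 0, -0.05, 0, 0, 0], [0, 0, -0.05, 0, 0, 0], [0, 0, -0.05, 0, 0, 0], [0, 0, -0.031, 0, 0, 0], [0, 0, 0, 0, 0, 0], [0, 0, 0, 0, 0, 0]])

```text
time: 5.32
position: [0.5274, -0.1341, 0.2248]
tool_rot: [0.706, 0.708, 0.0, 0.001]
ft_force: [-0.2, 0.1, -0.0]
grip_width: 0.0602
grip_force: 0.0
```

```bash
python3 - <<'E'
from h import *
look("wrist",["objective_blue"],"w3.png")
E
```

```text
wrist t 5.325 cam [ 0.526 -0.06   0.204] tcp [ 0.5274 -0.1341  0.2248]
objective_blue 0.83 [326. 289.  60.  62.] med [ 0.5269 -0.1251  0.0443] top [ 0.527  -0.1288  0.0617] circ [ 0.5267 -0.1189  0.0189]
```

View pics/w3.png

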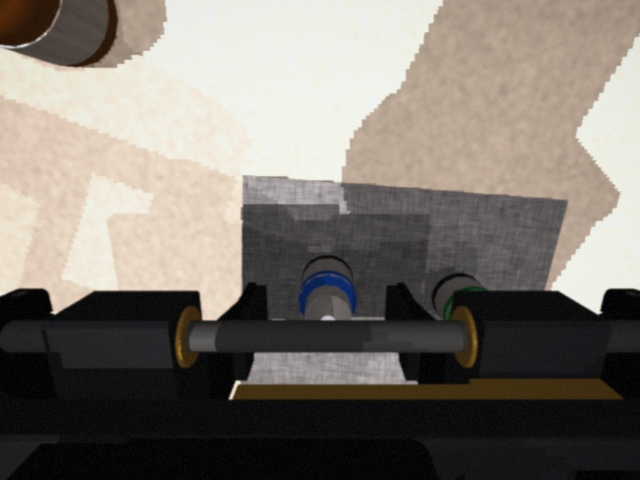

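The close view shows blue centred between the fingers, with its blue ring at (328,285). Lower and close.

Request:
step_arm(rows=[[0, 0, -0.02, 0, 0, 0], [0, 0, -0.011, 0, 0, 0], [0, 0, 0, 0, 0, 0], [0, 0, 0, 0, 0, 0]])

```text
time: 5.92
position: [0.5271, -0.1343, 0.1933]
tool_rot: [0.706, 0.708, 0.0, 0.0]
ft_force: [-0.2, -0.2, -0.3]
grip_width: 0.0602
grip_force: 0.0
```

Request:
step_arm(rows=[[0, 0, 0, 0, 0, 0], [0, 0, 0, 0, 0, 0], [0, 0, 0, 0, 0, 0], [0, 0, 0, 0, 0, 0], [0, 0, 0, 0, 0, 0]], jaw=0.02, squeeze=25)

```text
time: 6.55
position: [0.527, -0.1343, 0.1928]
tool_rot: [0.706, 0.708, 0.0, 0.0]
ft_force: [1.4, -0.7, 1.0]
grip_width: 0.0295
grip_force: 25.0
```

Request:
step_arm(rows=[[0, 0, 0.02, 0, 0, 0], [0, 0, 0.04, 0, 0, 0], [0, 0, 0.04, 0, 0, 0], [0.0055, 0.037, 0, 0, 0, 0], [0.006, 0.04, 0, 0, 0, 0], [0.006, 0.04, 0, 0, 0, 0], [0.006, 0.04, 0, 0, 0, 0], [0.006, 0.04, 0, 0, 0, 0], [0.006, 0.04, 0, 0, 0, 0], [0, 0, 0, 0, 0, 0], [0, 0, 0, 0, 0, 0]])

```text
time: 7.92
position: [0.5619, 0.1026, 0.2923]
tool_rot: [0.706, 0.708, -0.001, -0.0]
ft_force: [-0.7, -0.5, -2.4]
grip_width: 0.0291
grip_force: 25.0
```

Request:
step_arm(rows=[[0, 0, -0.03, 0, 0, 0], [0, 0, -0.03, 0, 0, 0], [0, 0, -0.015, 0, 0, 0], [0, 0, -0.007, 0, 0, 0], [0, 0, -0.003, 0, 0, 0], [0, 0, 0, 0, 0, 0], [0, 0, 0, 0, 0, 0]])

```text
time: 8.8
position: [0.5627, 0.1028, 0.2085]
tool_rot: [0.706, 0.708, 0.001, 0.001]
ft_force: [-0.2, 1.0, -2.1]
grip_width: 0.0297
grip_force: 25.0
```

```bash
python3 - <<'E'
from h import *
look("wrist",["objective_blue","pad_1"]); look("scene",["objective_blue"],"s4.png");look("side",["objective_blue"])
a=cv2.imread("pics/s4.png"); cv2.imwrite("pics/s4c.png",cv2.resize(a[130:330,300:540],(720,600)))
E
```

```text
wrist t 8.8 cam [0.561 0.177 0.188] tcp [0.5627 0.1028 0.2085]
objective_blue 0.8 [326. 326.  66. 109.] med [0.5612 0.113  0.0579] top [0.5615 0.1018 0.0771] circ [0.5594 0.1106 0.0182]
pad_1 0.97 [325. 188.  86.  92.] med [0.5601 0.1584 0.0124] top [0.56   0.1581 0.0123] circ [0.5601 0.1572 0.0221]
pad_1 0.93 [319.  71.  98. 105.] med [0.5578 0.2129 0.0123] top [0.5578 0.2128 0.0123] circ [0.5575 0.2128 0.0224]
pad_1 0.8 [328. 271.  81.  33.] med [0.5627 0.1161 0.0123] top [0.5626 0.116  0.0123] circ [0.5624 0.1095 0.0207]
scene t 8.95 cam [ 1.047 -0.179  0.639] tcp [0.5625 0.1028 0.2083]
objective_blue 0.47 [380. 229.   5.  16.] med [0.5698 0.0906 0.037 ] top [0.577  0.0885 0.0579] circ [0.587  0.0778 0.0258]
side t 9.05 cam [ 0.403 -0.754  0.472] tcp [0.5624 0.1028 0.208 ]
objective_blue 0.9 [313. 217.  11.  28.] med [0.5596 0.0929 0.0506] top [0.5597 0.0993 0.0776] circ [0.5595 0.1006 0.009 ]
```

View pics/s4c.png

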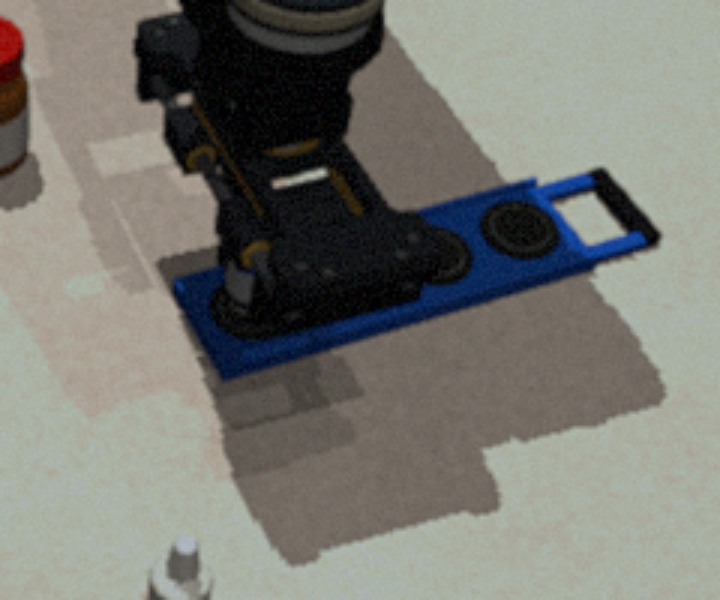

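Blue is held upright over pad_4 (about (270,310) in the crop), 3–4 mm above it. Lower gently.

Request:
step_arm(rows=[[0, 0, -0.002, 0, 0, 0], [0, 0, -0.001, 0, 0, 0], [0, 0, -0.0005, 0, 0, 0], [0, 0, 0, 0, 0, 0], [0, 0, 0, 0, 0, 0]])

```text
time: 9.78
position: [0.5624, 0.1027, 0.2042]
tool_rot: [0.706, 0.708, -0.0, -0.0]
ft_force: [0.4, 0.4, -1.8]
grip_width: 0.0291
grip_force: 25.0
```

Request:
step_arm(rows=[[0, 0, -0.0005, 0, 0, 0], [0, 0, 0, 0, 0, 0]])

```text
time: 10.02
position: [0.5624, 0.1028, 0.2039]
tool_rot: [0.706, 0.708, 0.0, 0.0]
ft_force: [0.2, -0.8, -0.8]
grip_width: 0.0294
grip_force: 25.0
```

Request:
step_arm(rows=[[0, 0, -0.0005, 0, 0, 0], [0, 0, 0, 0, 0, 0]])

```text
time: 10.28
position: [0.5624, 0.1028, 0.2038]
tool_rot: [0.706, 0.708, 0.0, 0.0]
ft_force: [-1.1, 0.5, 4.4]
grip_width: 0.0292
grip_force: 25.0
```

Request:
step_arm(rows=[[0, 0, 0, 0, 0, 0], [0, 0, 0, 0, 0, 0], [0, 0, 0, 0, 0, 0], [0, 0, 0.02, 0, 0, 0], [0, 0, 0.035, 0, 0, 0], [0, 0, 0.035, 0, 0, 0], [0.008, -0.048, 0, 0, 0, 0], [0.008, -0.05, 0, 0, 0, 0], [0.009, -0.05, 0, 0, 0, 0], [0.009, -0.05, 0, 0, 0, 0], [0.009, -0.05, 0, 0, 0, 0], [0, 0, 0, 0, 0, 0]], jaw=0.06)

```text
time: 11.78
position: [0.6061, -0.1493, 0.2932]
tool_rot: [0.708, 0.706, 0.0, 0.001]
ft_force: [-0.6, 0.3, 0.3]
grip_width: 0.0606
grip_force: 0.0
```

```bash
python3 - <<'E'
from h import *
look("wrist",["objective_green"]); look("scene",["objective_blue"]);look("side",["objective_blue","objective_green"])
E
```

```text
wrist t 11.775 cam [ 0.605 -0.076  0.272] tcp [ 0.6061 -0.1493  0.2932]
objective_green 0.89 [327. 250.  47.  51.] med [ 0.6056 -0.1392  0.0454] top [ 0.6057 -0.1443  0.0523] circ [ 0.6057 -0.1449  0.0106]
objective_green 0.76 [462. 298.  34.  32.] med [ 0.7082 -0.181   0.0124] top [ 0.6434 -0.1124  0.1847] circ [ 0.643  -0.1142  0.0039]
scene t 11.875 cam [ 1.047 -0.179  0.639] tcp [ 0.605  -0.1456  0.2928]
objective_blue 0.84 [386. 220.  20.  36.] med [0.5709 0.0978 0.0524] top [0.5644 0.1022 0.0725] circ [0.5635 0.1029 0.0109]
side t 11.975 cam [ 0.403 -0.754  0.472] tcp [ 0.6049 -0.144   0.2929]
objective_blue 0.66 [313. 219.  14.  28.] med [0.5577 0.0923 0.0418] top [0.5558 0.0966 0.0712] circ [0.5565 0.0959 0.0072]
objective_green 0.74 [365. 289.  22.  33.] med [ 0.6029 -0.1538  0.0326] top [ 0.6054 -0.1474  0.0537] circ [ 0.6057 -0.1463  0.0104]
objective_green 0.62 [433. 298.  21.  32.] med [ 0.7134 -0.2009  0.0312] top [ 0.7177 -0.1952  0.0515] circ [ 0.7181 -0.1942  0.0107]
```

Request:
step_arm(rows=[[0, 0, -0.04, 0, 0, 0], [0, 0, -0.04, 0, 0, 0], [0, 0, -0.015, 0, 0, 0], [0, 0, -0.0085, 0, 0, 0], [0, 0, 0, 0, 0, 0], [0, 0, 0, 0, 0, 0]])

```text
time: 12.88
position: [0.6059, -0.1454, 0.191]
tool_rot: [0.706, 0.708, 0.0, 0.001]
ft_force: [-0.3, -1.1, 0.3]
grip_width: 0.0597
grip_force: 0.0
```

Request:
step_arm(rows=[[0, 0, 0, 0, 0, 0], [0, 0, 0, 0, 0, 0], [0, 0, 0, 0, 0, 0], [0, 0, 0, 0, 0, 0], [0, 0, 0, 0, 0, 0]], jaw=0.02)

```text
time: 13.5
position: [0.6055, -0.1453, 0.1899]
tool_rot: [0.706, 0.708, 0.0, 0.0]
ft_force: [0.1, -0.5, 0.5]
grip_width: 0.0297
grip_force: 25.0
```

Request:
step_arm(rows=[[0, 0, 0.02, 0, 0, 0], [0, 0, 0.04, 0, 0, 0], [0, 0, 0.04, 0, 0, 0], [-0.005, 0.0325, 0, 0, 0, 0], [-0.006, 0.04, 0, 0, 0, 0], [-0.006, 0.04, 0, 0, 0, 0], [-0.006, 0.04, 0, 0, 0, 0], [-0.006, 0.04, 0, 0, 0, 0], [-0.006, 0.04, 0, 0, 0, 0], [-0.005, 0.035, 0, 0, 0, 0], [-0.005, 0.035, 0, 0, 0, 0], [0, 0, 0, 0, 0, 0]])

```text
time: 15.0
position: [0.5595, 0.1595, 0.2908]
tool_rot: [0.705, 0.709, 0.0, 0.0]
ft_force: [-1.3, -0.1, -1.8]
grip_width: 0.029
grip_force: 25.0
```

Request:
step_arm(rows=[[0, 0, 0, 0, 0, 0], [0, 0, -0.03, 0, 0, 0], [0, 0, -0.03, 0, 0, 0], [0, 0, -0.015, 0, 0, 0], [0, 0, -0.008, 0, 0, 0], [0, 0, -0.004, 0, 0, 0], [0, 0, 0, 0, 0, 0], [0, 0, 0, 0, 0, 0]])

```text
time: 16.0
position: [0.5606, 0.1573, 0.2035]
tool_rot: [0.706, 0.708, 0.001, 0.0]
ft_force: [0.3, -0.2, -1.0]
grip_width: 0.0292
grip_force: 25.0
```

```bash
python3 - <<'E'
from h import *
look("wrist",["objective_green","pad_1"])
E
```

```text
wrist t 16.0 cam [0.559 0.231 0.183] tcp [0.5606 0.1573 0.2035]
objective_green 0.55 [328. 322.  72.  95.] med [0.5591 0.1682 0.0497] top [0.5593 0.1541 0.0661] circ [0.5591 0.1551 0.0098]
pad_1 0.86 [328. 272.  75.  39.] med [0.5606 0.1716 0.0123] top [0.5603 0.1714 0.0123] circ [0.5599 0.1656 0.0199]
pad_1 0.76 [318.  66.  98. 106.] med [0.5554 0.2681 0.0124] top [0.5554 0.2679 0.0124] circ [0.5554 0.2674 0.022 ]
pad_1 0.64 [329. 370.  78.  27.] med [0.5728 0.1113 0.0123] top [0.5643 0.1113 0.0124] circ [0.5627 0.124  0.0292]
pad_1 0.63 [324. 190.  90.  87.] med [0.5576 0.2132 0.0124] top [0.5577 0.2131 0.0124] circ [0.5577 0.2125 0.0219]
```

Request:
step_arm(rows=[[0, 0, -0.0015, 0, 0, 0], [0, 0, -0.0005, 0, 0, 0], [0, 0, 0, 0, 0, 0], [0, 0, 0, 0, 0, 0]])

```text
time: 16.65
position: [0.5603, 0.1573, 0.2009]
tool_rot: [0.706, 0.708, -0.0, -0.0]
ft_force: [-1.2, 0.3, 1.9]
grip_width: 0.0295
grip_force: 25.0
```

Request:
step_arm(rows=[[0, 0, -0.0005, 0, 0, 0], [0, 0, 0, 0, 0, 0]])

```text
time: 16.9
position: [0.5603, 0.1573, 0.2008]
tool_rot: [0.706, 0.708, 0.0, 0.0]
ft_force: [-0.8, 0.4, 5.4]
grip_width: 0.0293
grip_force: 25.0
```

Request:
step_arm(rows=[[0, 0, 0, 0, 0, 0], [0, 0, 0, 0, 0, 0], [0, 0, 0, 0, 0, 0], [0, 0, 0.02, 0, 0, 0], [0, 0, 0.04, 0, 0, 0], [0, 0, 0.04, 0, 0, 0], [0.006, -0.048, 0, 0, 0, 0], [0.006, -0.05, 0, 0, 0, 0], [0.006, -0.05, 0, 0, 0, 0], [0.006, -0.05, 0, 0, 0, 0], [0.006, -0.05, 0, 0, 0, 0]], jaw=0.06)

```text
time: 18.27
position: [0.5904, -0.0924, 0.3001]
tool_rot: [0.706, 0.708, 0.0, -0.0]
ft_force: [0.8, 0.4, -0.1]
grip_width: 0.0603
grip_force: 0.0
```

Request:
step_arm(rows=[[0.006, -0.05, 0, 0, 0, 0], [0.005, -0.05, 0, 0, 0, 0], [0.005, -0.05, 0, 0, 0, 0], [0, 0, 0, 0, 0, 0], [0, 0, 0, 0, 0, 0]])

```text
time: 18.9
position: [0.6059, -0.2405, 0.2997]
tool_rot: [0.706, 0.708, 0.0, -0.001]
ft_force: [-0.7, -0.2, -0.4]
grip_width: 0.0598
grip_force: 0.0
```

```bash
python3 - <<'E'
from h import *
look("wrist",["objective_yellow"]); look("scene",["objective_blue","objective_green"])
E
```

```text
wrist t 18.9 cam [ 0.604 -0.167  0.279] tcp [ 0.6059 -0.2405  0.2997]
objective_yellow 0.98 [330. 251.  42.  47.] med [ 0.6072 -0.2364  0.036 ] top [ 0.6073 -0.2406  0.0436] circ [ 0.6073 -0.2414  0.0106]
scene t 19.0 cam [ 1.047 -0.179  0.639] tcp [ 0.6061 -0.2393  0.2999]
objective_blue 0.57 [385. 220.  16.  34.] med [0.571  0.098  0.0518] top [0.5639 0.1018 0.0726] circ [0.5639 0.1027 0.0118]
objective_green 0.98 [416. 211.  25.  29.] med [0.5681 0.1517 0.0463] top [0.5626 0.1557 0.0639] circ [0.5617 0.1561 0.0096]
objective_green 0.64 [219. 370.  25.  36.] med [ 0.7276 -0.192   0.0366] top [ 0.7208 -0.1921  0.0511] circ [ 0.72   -0.1922  0.0107]
```

Request:
step_arm(rows=[[0, 0, -0.04, 0, 0, 0], [0, 0, -0.04, 0, 0, 0], [0, 0, -0.02, 0, 0, 0], [0, 0, -0.009, 0, 0, 0], [0, 0, -0.004, 0, 0, 0], [0, 0, 0, 0, 0, 0], [0, 0, 0, 0, 0, 0]])

```text
time: 20.02
position: [0.6068, -0.241, 0.1884]
tool_rot: [0.706, 0.708, 0.0, 0.001]
ft_force: [-0.2, 0.6, 0.5]
grip_width: 0.0599
grip_force: 0.0
```

Request:
step_arm(rows=[[0, 0, 0, 0, 0, 0], [0, 0, 0, 0, 0, 0], [0, 0, 0, 0, 0, 0], [0, 0, 0, 0, 0, 0], [0, 0, 0, 0, 0, 0]], jaw=0.02)

```text
time: 20.65
position: [0.6065, -0.2408, 0.1873]
tool_rot: [0.706, 0.708, 0.0, 0.0]
ft_force: [0.0, -0.4, 0.5]
grip_width: 0.0293
grip_force: 25.0
```

Request:
step_arm(rows=[[0, 0, 0.02, 0, 0, 0], [0, 0, 0.045, 0, 0, 0], [0, 0, 0.045, 0, 0, 0], [-0.0055, 0.0335, 0, 0, 0, 0], [-0.0055, 0.05, 0, 0, 0, 0], [-0.0055, 0.05, 0, 0, 0, 0], [-0.0055, 0.05, 0, 0, 0, 0], [-0.0055, 0.05, 0, 0, 0, 0], [-0.0055, 0.05, 0, 0, 0, 0], [-0.0055, 0.05, 0, 0, 0, 0], [-0.005, 0.05, 0, 0, 0, 0], [-0.003, 0.04, 0, 0, 0, 0]])

```text
time: 22.15
position: [0.5592, 0.1847, 0.2985]
tool_rot: [0.706, 0.708, 0.0, 0.0]
ft_force: [-0.0, -0.1, -0.5]
grip_width: 0.0296
grip_force: 25.0
```

Request:
step_arm(rows=[[-0.002, 0.03, 0, 0, 0, 0], [0, 0, 0, 0, 0, 0], [0, 0, 0, 0, 0, 0], [0, 0, -0.04, 0, 0, 0], [0, 0, -0.03, 0, 0, 0], [0, 0, -0.015, 0, 0, 0], [0, 0, -0.008, 0, 0, 0], [0, 0, -0.004, 0, 0, 0], [0, 0, 0, 0, 0, 0], [0, 0, 0, 0, 0, 0]])

```text
time: 23.4
position: [0.5582, 0.2129, 0.201]
tool_rot: [0.706, 0.708, 0.001, 0.0]
ft_force: [0.6, -0.1, -0.2]
grip_width: 0.0296
grip_force: 25.0
```

```bash
python3 - <<'E'
from h import *
look("wrist",["objective_yellow","pad_1"])
E
```

```text
wrist t 23.4 cam [0.557 0.287 0.18 ] tcp [0.5582 0.2129 0.201 ]
objective_yellow 0.55 [324. 322.  67.  88.] med [0.5567 0.2231 0.0441] top [0.5568 0.2073 0.0574] circ [0.5563 0.2123 0.0108]
pad_1 0.9 [326. 276.  76.  36.] med [0.5579 0.2264 0.0123] top [0.5577 0.2264 0.0123] circ [0.5573 0.2217 0.0196]
pad_1 0.77 [324. 191.  88.  93.] med [0.5556 0.2683 0.0124] top [0.5555 0.268  0.0124] circ [0.5557 0.2674 0.0225]
pad_1 0.69 [330. 367.  72.  31.] med [0.5634 0.1697 0.0123] top [0.5602 0.1692 0.0124] circ [0.5601 0.1789 0.0272]
```

Contact is expected at z≈0.1983.

Request:
step_arm(rows=[[0, 0, -0.0015, 0, 0, 0], [0, 0, -0.0005, 0, 0, 0], [0, 0, 0, 0, 0, 0], [0, 0, 0, 0, 0, 0]])

```text
time: 24.05
position: [0.5578, 0.2128, 0.1983]
tool_rot: [0.706, 0.708, -0.0, -0.0]
ft_force: [-0.2, 0.7, 1.1]
grip_width: 0.0293
grip_force: 25.0
```

Request:
step_arm(rows=[[0, 0, -0.0005, 0, 0, 0], [0, 0, 0, 0, 0, 0]])

```text
time: 24.3
position: [0.5578, 0.2128, 0.1983]
tool_rot: [0.706, 0.708, 0.0, 0.0]
ft_force: [-1.4, 0.4, 5.4]
grip_width: 0.0292
grip_force: 25.0
```

Request:
step_arm(rows=[[0, 0, 0, 0, 0, 0], [0, 0, 0, 0, 0, 0], [0, 0, 0, 0, 0, 0], [0, 0, 0.02, 0, 0, 0], [0, 0, 0.04, 0, 0, 0], [0, 0, 0.04, 0, 0, 0], [-0.004, -0.0425, 0, 0, 0, 0], [-0.004, -0.05, 0, 0, 0, 0], [-0.004, -0.05, 0, 0, 0, 0], [-0.004, -0.05, 0, 0, 0, 0], [-0.004, -0.05, 0, 0, 0, 0]], jaw=0.06)

```text
time: 25.68
position: [0.5377, -0.0313, 0.2977]
tool_rot: [0.706, 0.708, 0.0, 0.0]
ft_force: [0.5, -0.1, 0.5]
grip_width: 0.06
grip_force: 0.0
```

Request:
step_arm(rows=[[-0.005, -0.05, 0, 0, 0, 0], [-0.005, -0.05, 0, 0, 0, 0], [-0.004, -0.05, 0, 0, 0, 0], [-0.004, -0.05, 0, 0, 0, 0], [0, 0, 0, 0, 0, 0], [0, 0, 0, 0, 0, 0], [0, 0, 0, 0, 0, 0]])

```text
time: 26.55
position: [0.5198, -0.2284, 0.2976]
tool_rot: [0.706, 0.709, -0.0, -0.001]
ft_force: [-0.1, 0.4, 0.4]
grip_width: 0.06
grip_force: 0.0
```

```bash
python3 - <<'E'
from h import *
look("wrist",["objective_red"]); look("scene",["objective_blue","objective_yellow"])
E
```

```text
wrist t 26.55 cam [ 0.518 -0.155  0.277] tcp [ 0.5198 -0.2284  0.2976]
objective_red 0.55 [329. 253.  41.  45.] med [ 0.5191 -0.226   0.0308] top [ 0.5196 -0.2298  0.035 ] circ [ 0.5195 -0.2306  0.0104]
scene t 26.65 cam [ 1.047 -0.179  0.639] tcp [ 0.52   -0.2284  0.2977]
objective_blue 0.72 [385. 221.  16.  36.] med [0.5709 0.0978 0.0516] top [0.5639 0.1013 0.0727] circ [0.5629 0.101  0.0098]
objective_yellow 0.87 [445. 207.  23.  28.] med [0.5652 0.2055 0.0418] top [0.5598 0.2106 0.0549] circ [0.5593 0.2107 0.0106]
objective_yellow 0.54 [359. 326.  26.  34.] med [ 0.7246 -0.0037  0.0361] top [ 7.193e-01 -5.000e-04  6.090e-02] circ [ 7.191e-01 -7.000e-04  4.800e-03]
```

Request:
step_arm(rows=[[0, -0.0015, -0.04, 0, 0, 0], [0, 0, -0.04, 0, 0, 0], [0, 0, -0.02, 0, 0, 0], [0, 0, -0.008, 0, 0, 0], [0, 0, -0.004, 0, 0, 0], [0, 0, 0, 0, 0, 0], [0, 0, 0, 0, 0, 0]])

```text
time: 27.68
position: [0.5202, -0.2314, 0.1866]
tool_rot: [0.706, 0.708, 0.0, 0.001]
ft_force: [-0.3, 0.3, 0.1]
grip_width: 0.0601
grip_force: 0.0
```

Request:
step_arm(rows=[[0, 0, 0, 0, 0, 0], [0, 0, 0, 0, 0, 0], [0, 0, 0, 0, 0, 0], [0, 0, 0, 0, 0, 0], [0, 0, 0, 0, 0, 0]], jaw=0.02)

```text
time: 28.3
position: [0.5199, -0.2313, 0.1858]
tool_rot: [0.706, 0.708, 0.0, 0.0]
ft_force: [-0.0, 0.6, 0.6]
grip_width: 0.0295
grip_force: 25.0
```

Request:
step_arm(rows=[[0, 0, 0.02, 0, 0, 0], [0, 0, 0.045, 0, 0, 0], [0, 0, 0.045, 0, 0, 0], [0.003, 0.038, 0, 0, 0, 0], [0.0035, 0.05, 0, 0, 0, 0], [0.0035, 0.05, 0, 0, 0, 0], [0.0035, 0.05, 0, 0, 0, 0], [0.0035, 0.05, 0, 0, 0, 0], [0.0035, 0.05, 0, 0, 0, 0], [0.0035, 0.05, 0, 0, 0, 0], [0.0035, 0.05, 0, 0, 0, 0], [0.0035, 0.05, 0, 0, 0, 0]])

```text
time: 29.8
position: [0.5506, 0.2084, 0.2955]
tool_rot: [0.706, 0.708, -0.0, -0.0]
ft_force: [0.5, -0.9, -1.1]
grip_width: 0.0295
grip_force: 25.0
```

Request:
step_arm(rows=[[0.0035, 0.04, 0, 0, 0, 0], [0.001, 0.02, 0, 0, 0, 0], [0, 0, 0, 0, 0, 0], [0, 0, 0, 0, 0, 0], [0, 0, -0.04, 0, 0, 0], [0, 0, -0.03, 0, 0, 0], [0, 0, -0.015, 0, 0, 0], [0, 0, -0.008, 0, 0, 0], [0, 0, -0.004, 0, 0, 0], [0, 0, 0, 0, 0, 0], [0, 0, 0, 0, 0, 0]])

```text
time: 31.18
position: [0.5556, 0.2669, 0.1996]
tool_rot: [0.706, 0.708, 0.001, 0.0]
ft_force: [0.0, 0.6, -0.6]
grip_width: 0.0293
grip_force: 25.0
```

```bash
python3 - <<'E'
from h import *
look("wrist",["objective_red","pad_1"])
E
```

```text
wrist t 31.175 cam [0.554 0.341 0.179] tcp [0.5556 0.2669 0.1996]
objective_red 0.91 [325. 300.  69.  46.] med [0.5545 0.2779 0.0401] top [0.5546 0.2765 0.0488] circ [0.5541 0.2858 0.0164]
pad_1 0.83 [331. 368.  78.  32.] med [0.5581 0.2263 0.0122] top [0.5576 0.2266 0.0133] circ [0.5574 0.2521 0.0414]
pad_1 0.61 [330. 274.  75.  34.] med [0.5551 0.2816 0.0123] top [0.5552 0.2816 0.0123] circ [0.555  0.2768 0.0197]
```

Request:
step_arm(rows=[[0, 0, -0.0015, 0, 0, 0], [0, 0, -0.0005, 0, 0, 0], [0, 0, 0, 0, 0, 0], [0, 0, 0, 0, 0, 0]])

```text
time: 31.82
position: [0.5553, 0.2668, 0.1968]
tool_rot: [0.706, 0.708, -0.0, -0.0]
ft_force: [-0.1, 0.9, 0.7]
grip_width: 0.0294
grip_force: 25.0
```

Request:
step_arm(rows=[[0, 0, -0.0005, 0, 0, 0], [0, 0, 0, 0, 0, 0]])

```text
time: 32.08
position: [0.5553, 0.2668, 0.1968]
tool_rot: [0.706, 0.708, 0.0, -0.0]
ft_force: [-1.8, -0.1, 5.0]
grip_width: 0.0293
grip_force: 25.0
```

Release, rise to z≈0.4 and look down.

Request:
step_arm(rows=[[0, 0, 0, 0, 0, 0], [0, 0, 0, 0, 0, 0], [0, 0, 0, 0, 0, 0], [0, 0, 0.02, 0, 0, 0], [0, 0, 0.04, 0, 0, 0], [0, 0, 0.05, 0, 0, 0], [0, 0, 0.05, 0, 0, 0], [0, 0, 0.04, 0, 0, 0], [0, -0.03, 0, 0, 0, 0], [0, -0.03, 0, 0, 0, 0], [0, 0, 0, 0, 0, 0], [0, 0, 0, 0, 0, 0]], jaw=0.06)

```text
time: 33.58
position: [0.5553, 0.207, 0.3971]
tool_rot: [0.706, 0.708, 0.001, 0.0]
ft_force: [-0.5, 0.2, 0.7]
grip_width: 0.0597
grip_force: 0.0
```

```bash
python3 - <<'E'
from h import *
O=["objective_red","objective_yellow","objective_green","objective_blue"]
look("wrist",O,"w9.png"); look("scene",O+["jar","dropper"],"s9.png")
a=cv2.imread("pics/w9.png");b=cv2.imread("pics/s9.png")
cv2.imwrite("pics/end.png",np.hstack([cv2.resize(a[60:360,220:500],(400,430)),cv2.resize(b[130:430,190:530],(400,430))]))
E
```

```text
wrist t 33.575 cam [0.554 0.281 0.376] tcp [0.5553 0.207  0.3971]
objective_yellow 0.77 [329. 224.  30.  35.] med [0.5565 0.2158 0.0498] top [0.5561 0.2125 0.0546] circ [0.5563 0.2123 0.0105]
objective_green 0.94 [331. 276.  30.  38.] med [0.5585 0.1647 0.0527] top [0.5586 0.1585 0.0633] circ [0.5587 0.1578 0.0103]
objective_blue 0.55 [331. 312.  28.  17.] med [0.5604 0.1161 0.0355] top [0.5606 0.1219 0.0629] circ [0.562  0.1768 0.0636]
scene t 33.825 cam [ 1.047 -0.179  0.639] tcp [0.5553 0.2075 0.3962]
objective_red 0.94 [474. 199.  22.  25.] med [0.562  0.2612 0.0377] top [0.5562 0.266  0.0462] circ [0.5554 0.2672 0.0114]
objective_red 0.23 [413. 227.  24.  16.] med [0.5735 0.15   0.0128] top [0.5714 0.1517 0.0129] circ [0.5646 0.155  0.0198]
objective_yellow 0.82 [448. 207.  24.  27.] med [0.5661 0.2063 0.0415] top [0.5603 0.2104 0.0549] circ [0.5601 0.21   0.0101]
objective_yellow 0.53 [413. 226.  28.  16.] med [0.5718 0.1517 0.0128] top [0.5706 0.1538 0.013 ] circ [0.564  0.157  0.0217]
objective_yellow 0.35 [358. 327.  25.  35.] med [ 0.7243 -0.0037  0.0361] top [ 7.192e-01 -3
[... 204 characters left out ...]
371.  27.  42.] med [ 0.7278 -0.1921  0.0365] top [ 0.7204 -0.1921  0.051 ] circ [ 0.7202 -0.192   0.0103]
objective_blue 0.84 [387. 220.  20.  33.] med [0.5711 0.0976 0.0518] top [0.5647 0.1019 0.0731] circ [0.5645 0.102  0.0099]
jar 0.56 [294. 164.  30.  55.] med [0.4135 0.0025 0.0579] top [0.3974 0.0066 0.0848] circ [0.3962 0.0066 0.0243]
jar 0.54 [384. 222.  20.  38.] med [0.571  0.0976 0.0518] top [0.5643 0.1017 0.073 ] circ [0.5638 0.1021 0.0104]
jar 0.3 [445. 217.  24.  19.] med [0.5693 0.2045 0.0126] top [0.5666 0.2083 0.0128] circ [0.5605 0.2124 0.0228]
dropper 0.72 [360. 327.  22.  37.] med [ 0.724  -0.0032  0.0357] top [ 7.19e-01 -1.00e-04  6.10e-02] circ [ 0.7189 -0.      0.0056]
```

View pics/end.png

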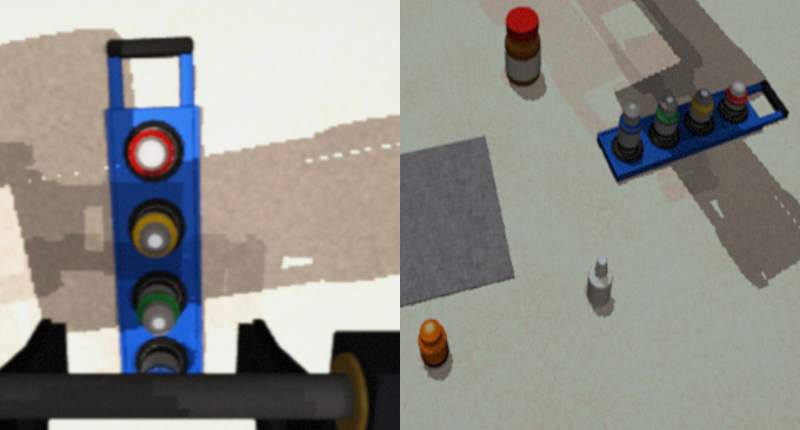

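The picture shows red by the handle at (152,152), then yellow (155,235), green (158,310) and blue (160,360), each upright and centred. The jar and dropper haven't moved.

```bash
python3 -c "
from rig import hand_in
print(hand_in())"
```

```text
the job is handed in; nothing more can be done
None
```

The job is handed in: red, yellow, green and blue stand upright on pads 1 to 4, each within about 3 mm of its pad's centre by the cameras. The jar and dropper have not moved; `hand_in()` gave no verdict.

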